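# Start the drying tunnel: main, fan, heater

### The arm

A 6-joint arm with a two-finger parallel gripper is mounted at the origin on the work surface. World frame = base frame: x ahead of the robot, y to its left, z up, the work surface at z = 0. Lengths are in m, angles in degrees, forces in N, time in s.
With the tool pointing down it reaches from about 0.4 to 0.825 m from the base axis. Payload 7 kg.
Tool frame: the origin (TCP) lies at the very end of the fingers, on their centre line; the grasp point (between the pads) lies 19 mm behind it; x points along the fingers, z is the direction in which the jaws open and shut, and the axes are right-handed (so a half turn about x gives the same grasp; the last joint's range is limited). The gripper opens to 88 mm and grips with 3 to 60 N. Pads are 19 mm wide; open, the fingers measure 130 mm over their backs; the gripper's body (78 mm by 193 mm) begins 47 mm behind the grasp point.
Start: joints at [-54.024, 20.546, 0.682, 0, -70.136, -16.507], TCP at [0.225, -0.636, 0.199] pointing down, gripper open.
Joint ranges: [-176.03, 176.03], [-82.01, 121.73], [-58.28, 71.71], [-173.87, 95.51], [-174.79, -0.11], [-173.66, 173.66]. Speed limits (degrees/s): [136.94, 136.94, 172.46, 180, 180, 180].

### API

Orientations are given as [roll, pitch, yaw] about the fixed x, y, z axes, in that order (R = Rz(yaw) Ry(pitch) Rx(roll)).
In Python, from plant import sensors, cams, workorder gives the robot as it stands. The module is installed in compiled form; this text tells all that it offers.
- The arm moves only by the shell command python3 -m handwheel 'ROWS' [OPENING] [FORCE]. ROWS is JSON, one flat list of numbers, 4 for each row, row after row: the shift along the tool's x, y, z in cm, then the turn about the tool's x in degrees. A call has exactly 10 rows; each row is the pose to reach, as a shift and turn from the pose commanded when the call began, along the tool's axes at that moment; what a row does not reach only later rows make up. A row lasts 1/8 s, in which the tool goes at most 62.5 mm and 10.7 degrees, less where a joint would pass 70% of its speed; a pose out of reach is approached as far as the arm can. A call with a gripper value outside its range is refused whole. OPENING is the finger opening in cm, from 0 to 8.76, set as the call begins (- or left out, the last holds). The fingers move at their own pace and stop on an object; FORCE is the grip in N (left out, the last holds). Time passes only in rows, so rows that repeat a pose let the fingers close, or fill a call up. It gives the time, the measured TCP pose, the force and the opening at its end, in the units of the state.
- sensors.get_state(): the state, without advancing time (a new reading comes with each control period).
- cams.capture(name): name is "scene" or "side" or "wrist"; returns a dict with "image" (384x512x3 uint8, red, green, blue), "fov_y" (degrees; the focal length in pixels is half the picture's height over the tangent of half this angle, whatever the lens; pixels are square), "cx", "cy" (the principal point, pixels), "xyz" and "rotation" of the camera in the world. Camera axes: x right, y down, z forward; pixel columns grow to the right and rows downward; lengths in m; the calibration is good to about 2 mm. A picture is of the moment at which its call begins. There is no depth.
- workorder.close_job(): hands the job in, once; it reports no verdict.
The state is a dict: "time_s": time; "joints": joint angles; "qd": joint speeds; "joint_torque": joint torques, N m; "tcp_pos": TCP position; "eef_rot": TCP orientation; "contact_force": force on the tool from outside, world axes, zero at the start; "moment": the same for the moment, N m; "gripper_width": finger opening in m.
Only numpy, scipy, OpenCV 4.12 (cv2) and the standard library are available. Lean on these libraries where they do the work, as an engineer would, in place of code of your own. Each camera call takes 0.05 s, during which the arm holds its last target.

### The job

Start the drying tunnel from its four switch boxes with the closed fingertips: first press down the raised end of the green main rocker until it has tipped fully over, then push the blue fan key fully in, and only then push the yellow heater key fully in (air before heat); all three stay as pressed. Do not press the red stop button. Grasp or lift nothing, and leave the jar, the mug and the brush where they are.

Things in the scene. Friction and masses are not known exactly. Their poses are not given: they have to be found in the camera images.
- board: Plywood mounting board lying flat and fixed on the bench, 160 mm (its x) by 420 mm (its y), 18 mm thick; origin at the centre of its underside. It carries a row along its y of four grey switch boxes, about 95 mm apart and up to 12 mm out of line, in any order: main (green rocker), fan (blue key), heater (yellow key), stop (red button). The board's place and yaw vary.
- main_box: Grey fixed box of the main switch, 96 mm (x) by 80 mm (y) by 50 mm high, origin at the centre of its underside, which is 18 mm above the bench. The green rocker paddle on it is 70 mm long (along the box's x), 40 mm wide and 10 mm thick, and pivots about the box's y axis at a point 62 mm above the origin. At the start its end at the box's +x side, marked with a white bar, is raised.
- main_rocker (a joint): Angle of the green rocker, rad: about 0 = off (the white-barred end raised by 0.15 rad), 0.15 = level, 0.30 = fully over (on, white-barred end down, stopped). It has no spring: friction of about 0.05 N m keeps it where it is left. Pressed down 25 mm from the pivot, that point sinks about 7.5 mm in all; a flat fingertip bears with its edge nearest the pivot at the end, so keep pressing until it stops.
- main_raised_end (a point): Point on the top face of the green rocker, 25 mm from the pivot towards the raised, white-barred end: the place to press straight down. Moves with the rocker.
- fan_key (a joint): Travel of the blue fan key, m: about 0 = out, 0.010 = fully in. It moves straight down against about 3 N of friction, has no spring and stays where it is left.
- fan_top (a point): Centre of the flat top of the blue fan key, a round cap 34 mm in diameter that stands 20 mm proud of its black collar (out) or 10 mm (in). About 92 mm above the bench when out. Moves with the key.
- heater_key (a joint): Travel of the yellow heater key, m: about 0 = out, 0.010 = fully in; behaves just like the fan key.
- heater_top (a point): Centre of the flat top of the yellow heater key, the same cap as the fan key's, in yellow. Moves with the key.
- stop_button (a joint): Travel of the red stop button, m: 0 = out, 0.006 = pressed. Sprung, 900 N/m. Must stay out.
- stop_top (a point): Centre of the top of the red mushroom-shaped stop button, 40 mm in diameter, about 93 mm above the bench.
- jar: Loose amber sample jar with a wooden lid and paper label, 64 mm in diameter, 95 mm high, standing beside the board; origin at the centre of its underside. Bystander.
- mug: Loose white mug, 76 mm in diameter, 85 mm high, handle to its +y; origin at the centre of its underside. Bystander.
- brush: Loose hand brush lying on the bench along its x, 200 mm long, 42 mm wide, 20 mm high; origin at the middle of its underside. Bystander.

How it is judged (in metres and radians):
On the way, in this order (a step that is already met when the one before it is completed fails the run):
1. the green main rocker is tipped fully over (value of joint main_rocker above 0.25 rad), for 0.1 s.
2. the blue fan key is pushed fully in (value of joint fan_key above 0.008 m), for 0.1 s.
3. the yellow heater key is pushed fully in (value of joint heater_key above 0.008 m), for 0.1 s.
At the end, for the whole second after the job is handed in: The main rocker is over (above 0.25 of 0.30 rad), the fan and heater keys are in (above 8 of 10 mm), the stop button is out (below 2 mm), and jar, mug and brush are within 20 mm of where they began (value of joint main_rocker above 0.25 rad and value of joint each of fan_key, heater_key above 0.008 m and value of joint stop_button below 0.002 m and distance of each of jar, mug, brush from where it was at the start of the episode below 0.02 m); the robot touches nothing.
It fails at once if the fan key is pushed in (over 4 mm) before the main rocker is over (value of joint fan_key above 0.004 m and value of joint main_rocker below 0.22 rad).
It fails at once if the heater key is pushed in (over 4 mm) before the main rocker is over (value of joint heater_key above 0.004 m and value of joint main_rocker below 0.22 rad).
It fails at once if the heater key is pushed in (over 4 mm) before the fan key is in (value of joint heater_key above 0.004 m and value of joint fan_key below 0.007 m).
It fails at once if the red stop button is pressed by more than 2 mm (value of joint stop_button above 0.002 m).
It fails at once if the jar, the mug or the brush is lifted or pushed more than 20 mm away (distance of any of jar, mug, brush from where it was at the start of the episode above 0.02 m).
It also fails if it takes over 42 s, if anything falls off the work surface, if the arm or the gripper's body presses on something with over 40 N, if the wrist force passes 120 N, or if a joint passes its speed limit or range.

## Working session

There is one attempt and no reset: what is moved stays moved. The work goes in short steps, Python scripts to look and compute and a shell command to move; the robot and the scene stay as the last step left them, time stands still between calls to the robot, and variables do not carry over. Pictures are saved under pics/ and viewed, and the job is handed in when it is done.

```bash
mkdir -p pics; python3 - <<'E'
from plant import sensors,cams
import cv2
print(sensors.get_state())
for n in("scene","side","wrist"):
    c=cams.capture(n); cv2.imwrite(f"pics/{n}0.png",c["image"][:,:,::-1]); print({k:v for k,v in c.items() if k!="image"})
E
```

```text
{'time_s': 0.0, 'joints': array([-5.40244601e+01,  2.05904174e+01,  6.33134580e-01, -2.08544716e-02,
       -7.01346335e+01, -1.65060931e+01]), 'qd': array([-0.01436941,  0.00302135, -0.02189878, -0.07981388,  0.03471549,
       -0.05447043]), 'joint_torque': array([-2.56829720e-03, -5.82714701e+01,  2.93046731e+01,  6.99692845e+00,
        6.77647971e-03, -1.25423503e-04]), 'tcp_pos': array([ 0.22476766, -0.63590894,  0.19762704]), 'eef_rot': array([  4.46766468,  89.90601558, 113.93000916]), 'contact_force': array([ 0.33072493,  0.52937645, -0.48883003]), 'moment': array([-0.03597869,  0.04126393, -0.01951652]), 'gripper_width': 0.0876010467256509}
{'fov_y': 45.90463021694323, 'cx': 256.49897891954566, 'cy': 193.01941659201265, 'xyz': array([1.10292077, 0.25961756, 0.76853902]), 'rotation': array([-138.23409741,   -0.26498713,  112.65911446])}
{'fov_y': 57.69925050557223, 'cx': 255.01622850303318, 'cy': 198.09959498583208, 'xyz': array([ 0.43809806, -0.43260876,  0.5061335 ]), 'rotation': array([-1.31838164e+02,  9.50550520e-02, -1.44549773e+01])}
{'fov_y': 67.14758294778812, 'cx': 253.50774976261823, 'cy': 194.9968206317694, 'xyz': array([ 0.1481551 , -0.6627975 ,  0.38455503]), 'rotation': array([ 1.62724976e+02, -3.71480082e-02,  1.09539126e+02])}
```

View pics/scene0.png

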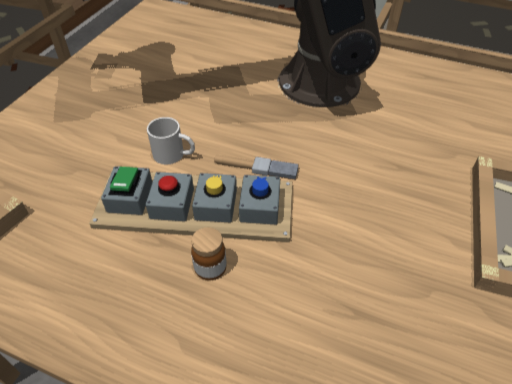

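View pics/side0.png

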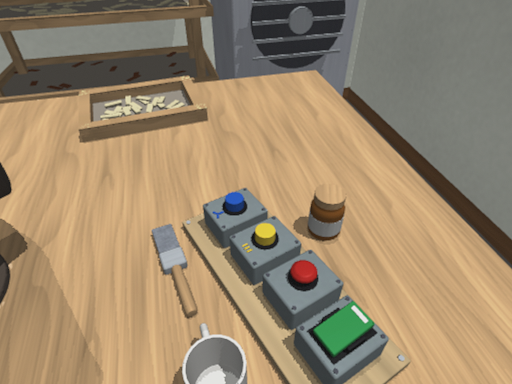

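View pics/wrist0.png

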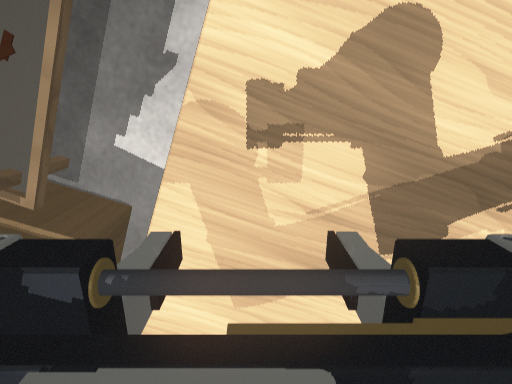

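```bash
cat > h.py <<'E'
import numpy as np
from scipy.spatial.transform import Rotation as R
def ray(c,u,v):
    f=192/np.tan(np.radians(c["fov_y"]/2))
    d=R.from_euler('xyz',c["rotation"],degrees=True).as_matrix()@np.array([(u-c["cx"])/f,(v-c["cy"])/f,1.])
    return np.array(c["xyz"]),d/np.linalg.norm(d)
def atz(c,u,v,z):
    o,d=ray(c,u,v); return o+d*(z-o[2])/d[2]
def tri(a,b):
    (o1,d1),(o2,d2)=a,b
    A=sum(np.eye(3)-np.outer(d,d) for d in(d1,d2)); y=sum((np.eye(3)-np.outer(d,d))@o for o,d in(a,b))
    return np.linalg.solve(A,y)
def proj(c,p):
    f=192/np.tan(np.radians(c["fov_y"]/2))
    q=R.from_euler('xyz',c["rotation"],degrees=True).as_matrix().T@(np.array(p)-c["xyz"])
    return q[0]/q[2]*f+c["cx"],q[1]/q[2]*f+c["cy"]
E
python3 - <<'E'
import cv2
a=cv2.imread("pics/scene0.png")[150:250,85:305]
cv2.imwrite("pics/sc_crop.png",cv2.resize(a,None,fx=3.6,fy=3.6,interpolation=cv2.INTER_CUBIC))
a=cv2.imread("pics/side0.png")[180:384,180:420]
cv2.imwrite("pics/si_crop.png",cv2.resize(a,None,fx=2.9,fy=2.9,interpolation=cv2.INTER_CUBIC))
E
```

```text
(no output)
```

View pics/sc_crop.png

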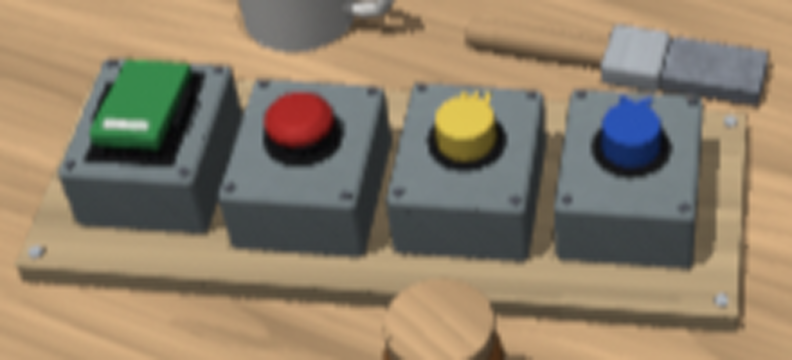

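View pics/si_crop.png

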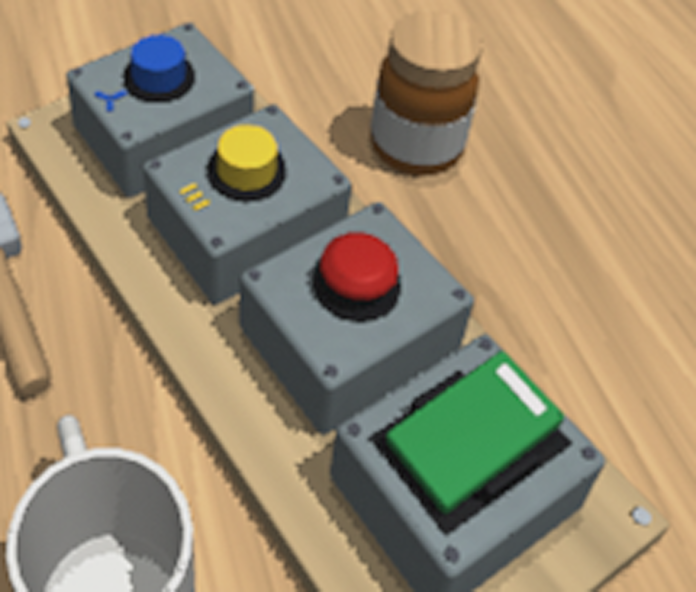

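```bash
cat > m.py <<'E'
from h import *
S=dict(fov_y=45.90463021694323,cx=256.49897891954566,cy=193.01941659201265,xyz=[1.10292077,0.25961756,0.76853902],rotation=[-138.23409741,-0.26498713,112.65911446])
D=dict(fov_y=57.69925050557223,cx=255.01622850303318,cy=198.09959498583208,xyz=[0.43809806,-0.43260876,0.5061335],rotation=[-131.838164,0.0950550520,-14.4549773])
s=lambda u,v:(85+(u+.5)/3.6-.5,150+(v+.5)/3.6-.5)
d=lambda u,v:(180+(u+.5)/2.9-.5,180+(v+.5)/2.9-.5)
np.set_printoptions(precision=4,suppress=True)
E
python3 - <<'E'
from m import *
P=dict(blue=((631,118),(157,54),.092),yellow=((466,118),(247,145),.092),red=((300,110),(359,258),.093),
 g00=((127,62),(388,434),.075),g01=((190,64),(448,505),.075),g11=((155,138),(562,413),.085),g10=((95,127),(505,352),.085))
for k,(a,b,z) in P.items():
    print(k,tri(ray(S,*s(*a)),ray(D,*d(*b))),atz(S,*s(*a),z),atz(D,*d(*b),z))
# box tops corner screws at z=.068 side
for n,pts in dict(main=[(354,430),(487,344),(590,453),(451,554)],red=[(253,276),(377,210),(459,294),(331,371)],yel=[(154,165),(271,112),(341,180),(217,242)],blue=[(76,72),(188,30),(248,87),(126,136)]).items():
    print(n,[atz(D,*d(*p),.068)[:2] for p in pts], np.mean([atz(D,*d(*p),.068)[:2] for p in pts],0))
for n,pts in dict(main=[(112,65),(222,70),(184,172),(70,164)],red=[(263,86),(373,91),(347,196),(229,187)],yel=[(421,90),(532,96),(515,201),(398,192)],blue=[(580,97),(693,101),(684,208),(567,200)]).items():
    print(n, np.mean([atz(S,*s(*p),.068)[:2] for p in pts],0))
print('jar lid', atz(D,180+435/2.9,180+35/2.9,.095))
E
```

```text
blue [0.5157 0.0248 0.0923] [0.5146 0.025  0.092 ] [0.5162 0.0245 0.092 ]
yellow [ 0.5497 -0.0617  0.0907] [ 0.5511 -0.0612  0.092 ] [ 0.5492 -0.0627  0.092 ]
red [ 0.5825 -0.151   0.0922] [ 0.583  -0.1504  0.093 ] [ 0.5823 -0.1516  0.093 ]
g00 [ 0.5745 -0.2534  0.0923] [ 0.575  -0.2767  0.075 ] [ 0.5674 -0.2339  0.075 ]
g01 [ 0.5702 -0.2562  0.0701] [ 0.5617 -0.2411  0.075 ] [ 0.5803 -0.2703  0.075 ]
g11 [ 0.6348 -0.2352  0.0796] [ 0.6278 -0.2198  0.085 ] [ 0.6433 -0.2487  0.085 ]
g10 [ 0.6352 -0.2331  0.1026] [ 0.6339 -0.2559  0.085 ] [ 0.6326 -0.2142  0.085 ]
main [array([ 0.5551, -0.225 ]), array([ 0.6339, -0.1991]), array([ 0.6542, -0.262 ]), array([ 0.5753, -0.2869])] [ 0.6046 -0.2433]
red [array([ 0.5335, -0.1316]), array([ 0.6121, -0.1065]), array([ 0.6328, -0.1688]), array([ 0.5548, -0.1939])] [ 0.5833 -0.1502]
yel [array([ 0.4993, -0.0429]), array([ 0.5772, -0.0185]), array([ 0.6001, -0.0808]), array([ 0.5208, -0.1056])] [ 0.5494 -0.0619]
blue [array([0.4673, 0.0471]), array([0.5457, 0.0693]), array([0.5696, 0.0063]), array([ 0.4878, -0.0161])] [0.5176 0.0266]
main [ 0.6031 -0.2454]
red [ 0.5829 -0.1523]
yel [ 0.5494 -0.0634]
blue [0.5171 0.0263]
jar lid [ 0.6869 -0.006   0.095 ]
```

```bash
cat > go.py <<'E'
import sys
from m import *
from plant import sensors
yaw=np.radians(17.5); ex=np.array([np.cos(yaw),np.sin(yaw)]);ey=np.array([-ex[1],ex[0]])
T=dict(main=np.r_[np.array([.604,-.2442])+.027*ex,.088],fan=np.array([.5157,.0248,.092]),heat=np.array([.5499,-.0618,.092]))
st=sensors.get_state(); M=R.from_euler('xyz',st["eef_rot"],degrees=True).as_matrix()
print(st["time_s"],st["tcp_pos"],"F",st["contact_force"],"w",st["gripper_width"])
print(M)
tz=M[:2,2]; a=np.degrees(np.arctan2(tz[1],tz[0])); b=np.degrees(np.arctan2(ey[1],ey[0]))
# turn about tool x (down): +turn = cw from above
print("turn",(-(b-a)+90)%180-90,"j6",st["joints"][5], "yaw z",a)
for k,p in T.items(): print(k,p,"tool cm",M.T@(p-st["tcp_pos"])*100)
E
python3 go.py; python3 - <<'E'
from m import *
E
```

```text
0.15 [ 0.2248 -0.6361  0.1979] F [-0.4642 -0.5408  0.0083] w 0.08761513157893933
[[-0.0005 -0.9428 -0.3332]
 [ 0.0011 -0.3332  0.9428]
 [-1.      0.0001  0.0012]]
turn 1.965230999231565 j6 -16.506175360546955 yaw z 109.46523099923157
main [ 0.6298 -0.2361  0.088 ] tool cm [ 11.0099 -51.5078  24.2041]
fan [0.5157 0.0248 0.092 ] tool cm [ 10.6446 -49.448   52.6021]
heat [ 0.5499 -0.0618  0.092 ] tool cm [ 10.6333 -49.7867  43.2974]
```

```bash
python3 -m handwheel '[0,-5.5,2.6,0.5, 0,-11,5.2,1, 1,-16.5,7.8,2, 1,-22,10.4,2, 2,-27.5,13,2, 3,-33,15.6,2, 4,-38.5,18.2,2, 5,-44,20.8,2, 5,-48,22.7,2, 5,-51.5,24.2,2]' 0 20; python3 go.py
python3 - <<'E'
from plant import cams
import cv2
for n in("side","wrist"): cv2.imwrite(f"pics/{n}1.png",cams.capture(n)["image"][:,:,::-1])
E
```

```text
time_s: 1.4
tcp_pos: [0.6308, -0.2348, 0.1479]
eef_rot: [64.6, 89.9, 172.1]
contact_force: [0.2, -1.5, -0.2]
gripper_width: 0.0007
1.4 [ 0.6308 -0.2348  0.1479] F [ 0.1938 -1.4722 -0.222 ] w 0.0006746480518012751
[[-0.001  -0.9536 -0.3012]
 [ 0.0001 -0.3012  0.9536]
 [-1.      0.0009  0.0004]]
turn 0.02960880044290093 j6 -68.60223832075575 yaw z 107.5296088004429
main [ 0.6298 -0.2361  0.088 ] tool cm [ 5.9949  0.1305 -0.0899]
fan [0.5157 0.0248 0.092 ] tool cm [ 5.6095  3.1485 28.222 ]
heat [ 0.5499 -0.0618  0.092 ] tool cm [ 5.605   2.4957 18.9341]
```

View pics/side1.png

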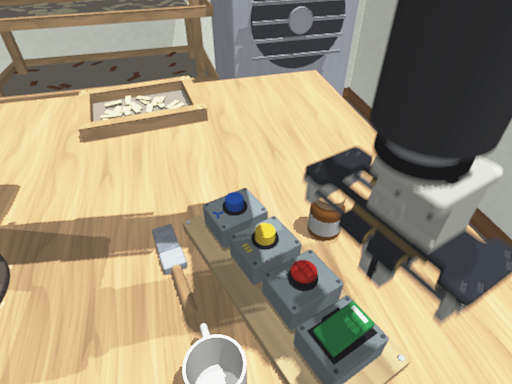

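View pics/wrist1.png

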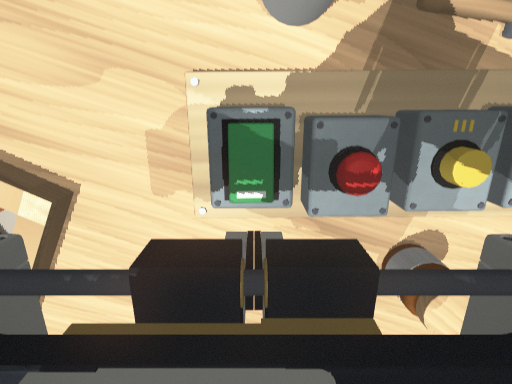

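```bash
python3 -m handwheel '[1.5,0.1,0,0, 3.0,0.1,0,0, 4.5,0.1,0,0, 5.2,0.1,0,0, 5.6,0.1,0,0, 5.9,0.1,0,0, 6.1,0.1,0,0, 6.3,0.1,0,0, 6.4,0.1,0,0, 6.5,0.1,0,0]'; python3 go.py
python3 - <<'E'
from plant import cams
import cv2
for n in("side",): cv2.imwrite(f"pics/{n}2.png",cams.capture(n)["image"][:,:,::-1])
E
```

```text
time_s: 2.75
tcp_pos: [0.629, -0.2369, 0.0836]
eef_rot: [-114.6, 90.0, -7.1]
contact_force: [-0.3, -0.4, -0.4]
gripper_width: 0.0002
2.75 [ 0.629  -0.2369  0.0836] F [-0.3353 -0.3965 -0.3688] w 0.0002360442029651708
[[ 0.0002 -0.9539 -0.3003]
 [-0.     -0.3003  0.9539]
 [-1.     -0.0002 -0.0001]]
turn -0.026620467093721345 j6 -68.47286881939598 yaw z 107.47337953290628
main [ 0.6298 -0.2361  0.088 ] tool cm [-0.4361 -0.0976  0.0516]
fan [0.5157 0.0248 0.092 ] tool cm [-0.8394  2.9478 28.3604]
heat [ 0.5499 -0.0618  0.092 ] tool cm [-0.8384  2.2859 19.0731]
```

View pics/side2.png

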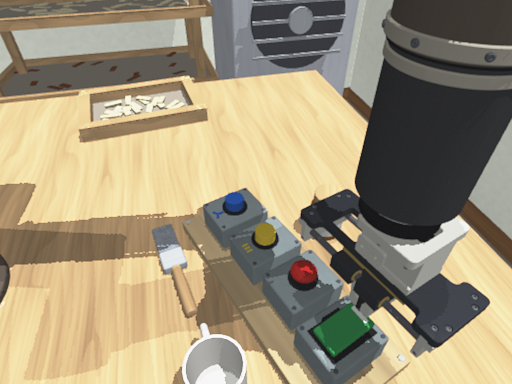

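```bash
python3 -m handwheel '[0.1,0,0,0, 0.2,0,0,0, 0.3,0,0,0, 0.4,0,0,0, 0.4,0,0,0, 0.4,0,0,0, 0.4,0,0,0, 0.4,0,0,0, 0.4,0,0,0, 0.4,0,0,0]'; python3 go.py
```

```text
time_s: 4.05
tcp_pos: [0.6289, -0.2369, 0.0796]
eef_rot: [63.8, 90.0, 171.3]
contact_force: [0.4, -0.3, -0.3]
gripper_width: 0.0002
4.05 [ 0.6289 -0.2369  0.0796] F [ 0.3964 -0.318  -0.3235] w 0.00023992195473193024
[[-0.     -0.9539 -0.3002]
 [ 0.     -0.3002  0.9539]
 [-1.      0.      0.    ]]
turn -0.030138876771886203 j6 -68.47394029330272 yaw z 107.46986112322811
main [ 0.6298 -0.2361  0.088 ] tool cm [-0.8423 -0.107   0.0496]
fan [0.5157 0.0248 0.092 ] tool cm [-1.2419  2.9402 28.3582]
heat [ 0.5499 -0.0618  0.092 ] tool cm [-1.242   2.2777 19.071 ]
```

```bash
python3 -m handwheel '[0.1,0,0,0, 0.15,0,0,0, 0.2,0,0,0, 0.25,0,0,0, 0.3,0,0,0, 0.3,0,0,0, 0.3,0,0,0, 0.3,0,0,0, 0.3,0,0,0, 0.3,0,0,0]'; python3 go.py | head -1
python3 - <<'E'
from plant import cams
import cv2
for n in("side","scene"): 
  im=cams.capture(n)["image"][:,:,::-1]
  im=im[230:384,260:440] if n=="side" else im[100:240,60:240]
  cv2.imwrite(f"pics/{n}3.png",cv2.resize(im,None,fx=3,fy=3))
E
```

```text
time_s: 5.3
tcp_pos: [0.6289, -0.2369, 0.0766]
eef_rot: [33.3, 90.0, 140.8]
contact_force: [0.1, 0.6, 0.1]
gripper_width: 0.0
5.3 [ 0.6289 -0.2369  0.0766] F [0.1193 0.5709 0.0909] w 2.654457722951547e-05
```

View pics/side3.png

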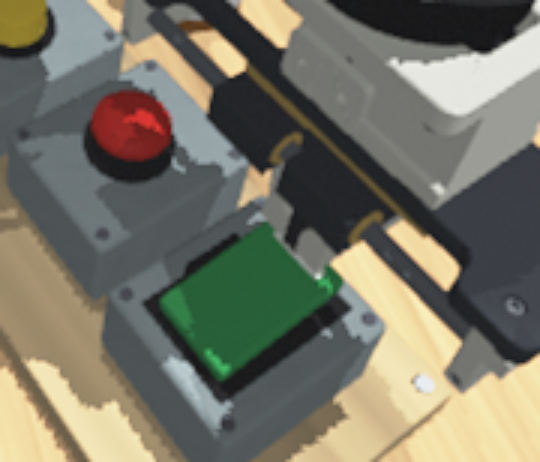

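View pics/scene3.png

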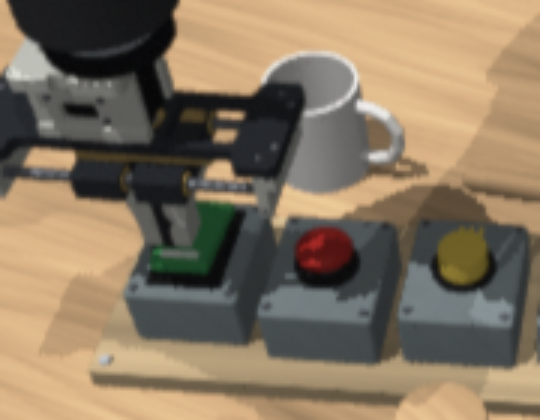

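```bash
python3 -m handwheel '[0.1,0,0,0, 0.15,0,0,0, 0.2,0,0,0, 0.25,0,0,0, 0.3,0,0,0, 0.3,0,0,0, 0.35,0,0,0, 0.35,0,0,0, 0.4,0,0,0, 0.4,0,0,0]'; python3 go.py | head -1

```

```text
time_s: 6.65
tcp_pos: [0.6289, -0.2369, 0.0725]
eef_rot: [31.0, 90.0, 138.4]
contact_force: [-0.2, -0.2, 0.5]
gripper_width: 0.0005
6.65 [ 0.6289 -0.2369  0.0725] F [-0.2149 -0.2424  0.5431] w 0.0004725404697301681
```

```bash

python3 - <<'E'
from plant import cams
from h import *
import cv2
for n in("side","scene"): 
  c=cams.capture(n); im=c["image"][:,:,::-1].copy()
  print(n,proj(c,[.6289,-.2369,.0725]),proj(c,[.6289,-.2369,.0925]))
  im=im[230:384,260:440] if n=="side" else im[130:230,80:200]
  cv2.imwrite(f"pics/{n}4.png",cv2.resize(im,None,fx=4,fy=4,interpolation=cv2.INTER_CUBIC))
E
```

```text
side (np.float64(357.25337423544374), np.float64(321.3589226707388)) (np.float64(360.24240863559123), np.float64(313.5146959338915))
scene (np.float64(121.60029189767263), np.float64(190.03333604135406)) (np.float64(119.46335811248045), np.float64(183.43486568676022))
```

View pics/side4.png

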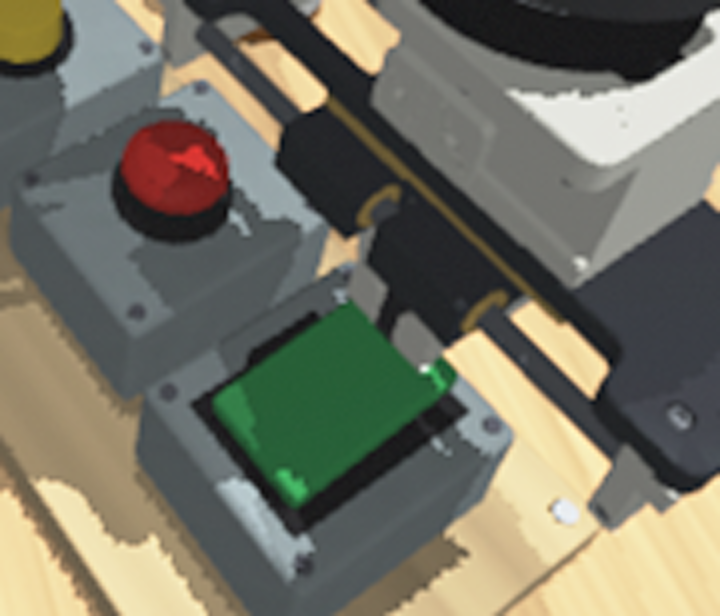

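View pics/scene4.png

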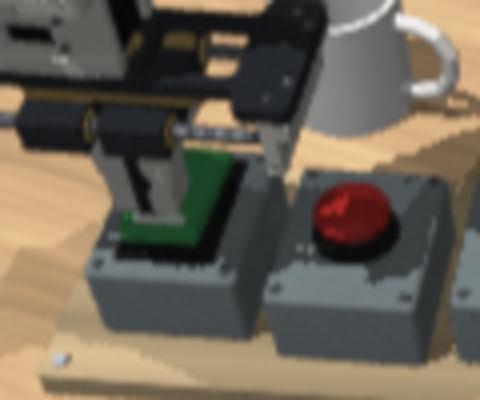

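```bash
cat > ov.py <<'E'
from m import *
import cv2
yaw=np.radians(17.5); ex=np.array([np.cos(yaw),np.sin(yaw),0]);ey=np.array([-ex[1],ex[0],0]);ez=np.array([0,0,1.])
def rk(phi,t,piv=(.604,-.2442,.080)):
    a=.15-phi; e1=ex*np.cos(a)+ez*np.sin(a); n=-ex*np.sin(a)+ez*np.cos(a)
    return [np.array(piv)+e1*x+ey*y+n*t for x,y in((.035,.02),(.035,-.02),(-.035,-.02),(-.035,.02))]
if __name__=="__main__":
  for t in(0,.005,.01):
    for phi in(0,.15,.3): print(t,phi,"side",*[np.round(proj(D,p),1) for p in rk(phi,t)],"scene",*[np.round(proj(S,p),1) for p in rk(phi,t)])
  print("initial observed side (354.1,301.4),(373.8,322.4),(334.5,354.1),(313.8,329.7)")
E
python3 ov.py; python3 - <<'E'
from plant import sensors
print(sensors.get_state())
E
```

```text
0 0 side [352.9 301.5] [374.9 324.9] [332.8 357.2] [312.2 331. ] scene [128.9 189.7] [109.6 188.3] [120.6 167.9] [138.8 169.2]
0 0.15 side [352.5 303.5] [374.2 326.8] [333.2 355.5] [312.4 329.1] scene [129.4 191.5] [110.2 190.2] [120.1 166.1] [138.4 167.3]
0 0.3 side [351.5 305.7] [373.1 329. ] [334.1 353.4] [313.1 327. ] scene [130.  193.1] [110.9 191.7] [119.5 164.5] [137.9 165.7]
0.005 0 side [353.2 299.8] [375.4 323.3] [332.9 355.8] [312.2 329.4] scene [128.5 187.8] [109.2 186.4] [120.2 166.1] [138.5 167.3]
0.005 0.15 side [353.1 301.5] [375.1 324.9] [333.8 353.7] [312.8 327.2] scene [128.9 189.9] [109.6 188.5] [119.6 164.4] [138.  165.7]
0.005 0.3 side [352.6 303.5] [374.4 326.8] [335.2 351.3] [314.  324.7] scene [129.4 191.8] [110.2 190.4] [118.9 163.1] [137.4 164.3]
0.01 0 side [353.5 298. ] [375.9 321.6] [333.1 354.3] [312.1 327.8] scene [128.1 185.8] [108.7 184.5] [119.8 164.2] [138.1 165.4]
0.01 0.15 side [353.8 299.5] [376.  322.9] [334.4 351.8] [313.2 325.3] scene [128.4 188.2] [109.  186.9] [119.1 162.8] [137.5 164. ]
0.01 0.3 side [353.7 301.2] [375.7 324.6] [336.3 349. ] [314.9 322.5] scene [128.8 190.4] [109.5 189. ] [118.3 161.6] [136.8 162.9]
initial observed side (354.1,301.4),(373.8,322.4),(334.5,354.1),(313.8,329.7)
{'time_s': 6.75, 'joints': array([-4.05510034e+00,  2.57722746e+01, -8.63503979e+00,  9.15577957e-04,
       -5.55941811e+01, -6.84753894e+01]), 'qd': array([-0.02866197, -0.06218033, -0.06869832, -0.0178809 ,  0.0517701 ,
       -0.04726388]), 'joint_torque': array([ 3.68571355e-04, -6.14453244e+01,  2.56414747e+01,  6.11973390e+00,
       -6.01733825e-02, -5.76985235e-05]), 'tcp_pos': array([ 0.62887717, -0.2368699 ,  0.07255241]), 'eef_rot': array([  95.27528961,   89.99832462, -157.25468276]), 'contact_force': array([ 0.2473425 ,  0.64214244, -0.259454  ]), 'moment': array([-0.02328534,  0.02799889,  0.00339814]), 'gripper_width': 0.0006915568052940098}
```

```bash
python3 - <<'E'
from plant import cams,sensors
from h import *
import cv2
st=sensors.get_state(); t=st["tcp_pos"]; M=R.from_euler('xyz',st["eef_rot"],degrees=True).as_matrix()
for n in("wrist","scene","side"):
  c=cams.capture(n); im=c["image"][:,:,::-1].copy()
  x0,x1,y0,y1={"wrist":(190,320,150,250),"scene":(80,180,130,230),"side":(310,410,260,360)}[n]
  f=4 if n=="wrist" else 5
  im=cv2.resize(im[y0:y1,x0:x1],None,fx=f,fy=f,interpolation=cv2.INTER_CUBIC)
  for b,col in((0,(0,0,255)),(-.01,(0,255,255)),(-.02,(255,0,255))):
    q=[]
    for y,z in((-.0095,-.011),(-.0095,.011),(.0095,.011),(.0095,-.011)):
      u,v=proj(c,t+M@np.array([b,y,z])); q.append([(u-x0+.5)*f,(v-y0+.5)*f])
    cv2.polylines(im,[np.int32(q)],True,col,1)
  cv2.imwrite(f"pics/{n}5.png",im)
E
```

```text
(no output)
```

View pics/wrist5.png

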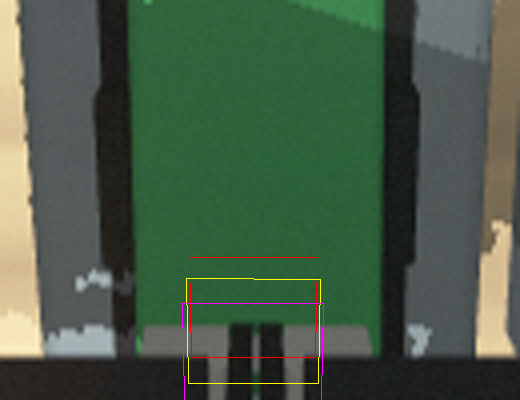

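View pics/scene5.png

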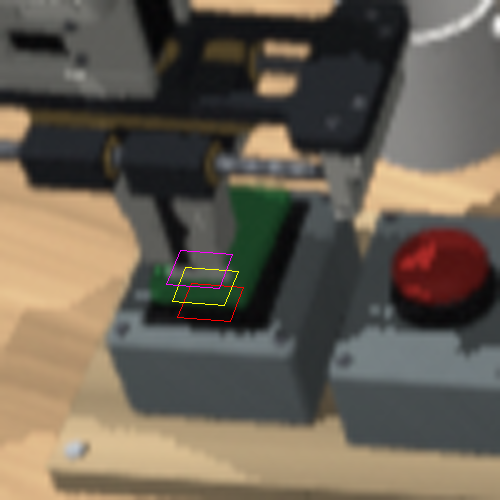

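View pics/side5.png

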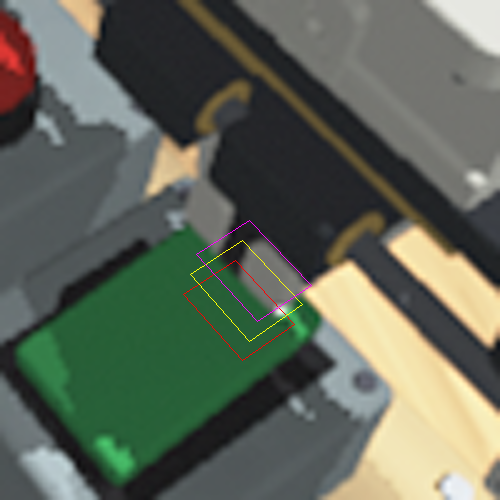

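```bash
python3 - <<'E'
from m import *
import cv2
im=cv2.imread("pics/side1.png"); x0,x1,y0,y1,f=300,440,200,310,5
im=cv2.resize(im[y0:y1,x0:x1],None,fx=f,fy=f,interpolation=cv2.INTER_CUBIC)
t=np.array([.6308,-.2348,.1479]);M=np.array([[0,-.9536,-.3012],[0,-.3012,.9536],[-1,0,0]])
for b,col in((0,(0,0,255)),(-.01,(0,255,255)),(-.02,(255,0,255))):
    q=[]
    for y,z in((-.0095,-.011),(-.0095,.011),(.0095,.011),(.0095,-.011)):
      u,v=proj(D,t+M@np.array([b,y,z])); q.append([(u-x0+.5)*f,(v-y0+.5)*f])
    cv2.polylines(im,[np.int32(q)],True,col,1)
cv2.imwrite("pics/side1b.png",im)
E
```

```text
(no output)
```

View pics/side1b.png

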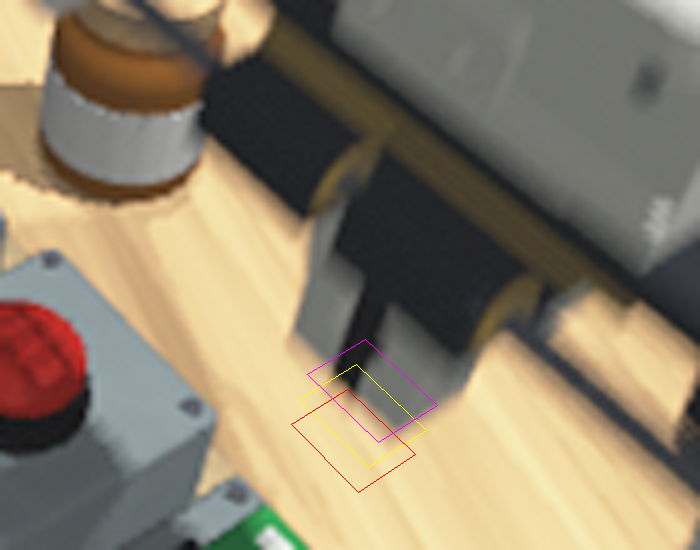

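```bash
python3 -m handwheel '[0.1,0,0,0, 0.2,0,0,0, 0.3,0,0,0, 0.4,0,0,0, 0.45,0,0,0, 0.5,0,0,0, 0.55,0,0,0, 0.6,0,0,0, 0.65,0,0,0, 0.7,0,0,0]'; python3 go.py | head -1
python3 - <<'E'
from plant import cams
import cv2
for n in("side",): 
  im=cams.capture(n)["image"][:,:,::-1]
  im=im[230:384,260:440]
  cv2.imwrite(f"pics/{n}6.png",cv2.resize(im,None,fx=4,fy=4,interpolation=cv2.INTER_CUBIC))
E
```

```text
time_s: 8.15
tcp_pos: [0.6289, -0.2369, 0.0655]
eef_rot: [-100.8, 90.0, 6.6]
contact_force: [0.1, 0.5, -0.3]
gripper_width: -0.0001
8.15 [ 0.6289 -0.2369  0.0655] F [ 0.1415  0.5058 -0.275 ] w -0.00012118285469465832
```

View pics/side6.png

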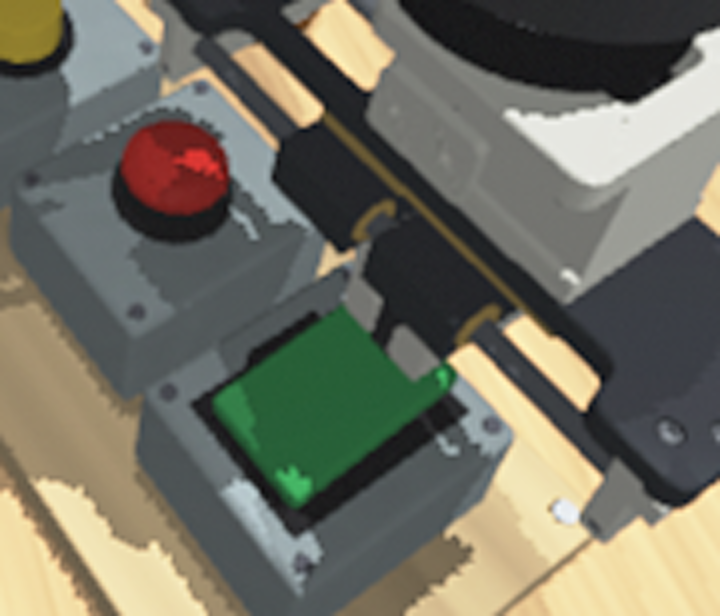

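```bash
python3 -m handwheel '[0.05,0,0,0, 0.1,0,0,0, 0.15,0,0,0, 0.2,0,0,0, 0.25,0,0,0, 0.3,0,0,0, 0.35,0,0,0, 0.4,0,0,0, 0.45,0,0,0, 0.5,0,0,0]'; python3 go.py | head -1
python3 - <<'E'
from plant import cams
import cv2
for n in("side",): 
  im=cams.capture(n)["image"][:,:,::-1]
  im=im[230:384,260:440]
  cv2.imwrite(f"pics/{n}7.png",cv2.resize(im,None,fx=4,fy=4,interpolation=cv2.INTER_CUBIC))
E
```

```text
time_s: 9.45
tcp_pos: [0.6292, -0.2369, 0.0608]
eef_rot: [-113.9, 90.0, -6.4]
contact_force: [0.3, 0.2, 1.6]
gripper_width: 0.0002
9.45 [ 0.6292 -0.2369  0.0608] F [0.2869 0.1993 1.6323] w 0.00024121873091102807
```

View pics/side7.png

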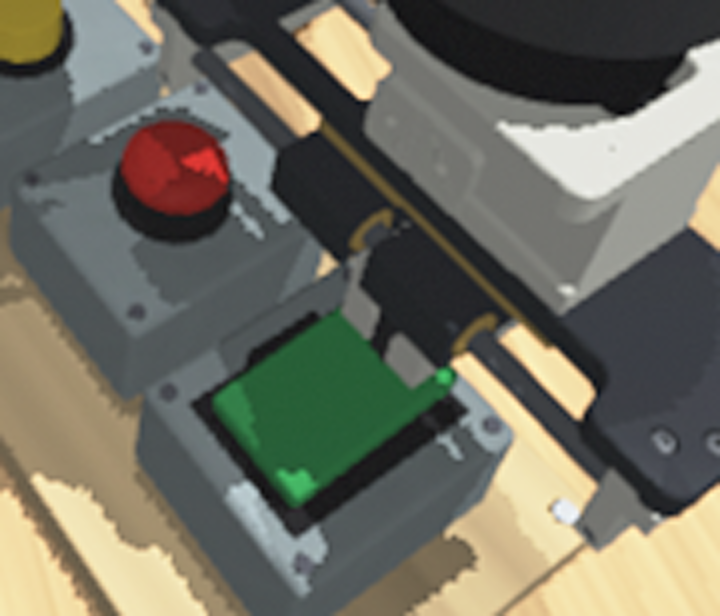

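```bash
python3 -m handwheel '[0.05,0,0,0, 0.1,0,0,0, 0.15,0,0,0, 0.2,0,0,0, 0.25,0,0,0, 0.3,0,0,0, 0.35,0,0,0, 0.4,0,0,0, 0.4,0,0,0, 0.4,0,0,0]'; python3 go.py | head -1
python3 - <<'E'
from plant import cams
import cv2
for n in("side",): 
  im=cams.capture(n)["image"][:,:,::-1]
  im=im[230:384,260:440]
  cv2.imwrite(f"pics/{n}8.png",cv2.resize(im,None,fx=4,fy=4,interpolation=cv2.INTER_CUBIC))
E
```

```text
time_s: 10.75
tcp_pos: [0.6291, -0.2369, 0.0567]
eef_rot: [-122.0, 90.0, -14.5]
contact_force: [1.5, 0.5, 4.4]
gripper_width: 0.0005
10.75 [ 0.6291 -0.2369  0.0567] F [1.5453 0.5011 4.359 ] w 0.0004854702581324123
```

View pics/side8.png

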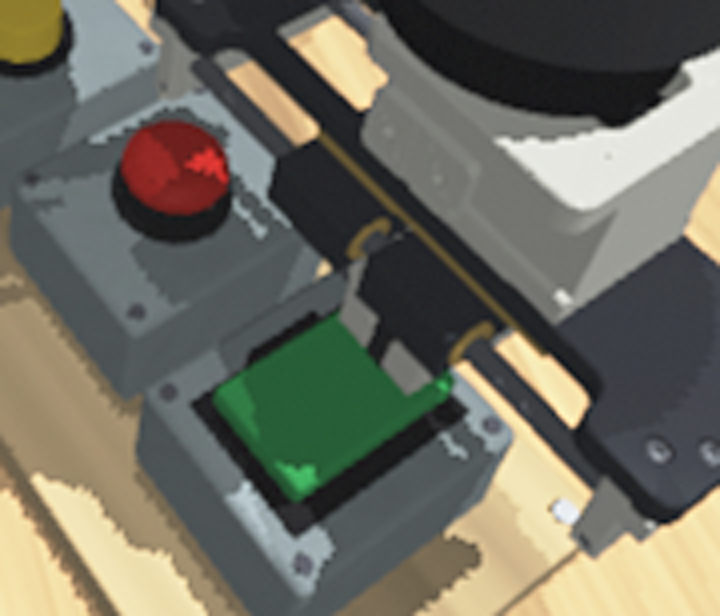

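```bash
python3 -m handwheel '[0.05,0,0,0, 0.1,0,0,0, 0.15,0,0,0, 0.2,0,0,0, 0.25,0,0,0, 0.25,0,0,0, 0.25,0,0,0, 0.25,0,0,0, 0.25,0,0,0, 0.25,0,0,0]'; python3 go.py | head -1

```

```text
time_s: 12.05
tcp_pos: [0.6293, -0.2369, 0.0546]
eef_rot: [-119.0, 89.9, -11.5]
contact_force: [2.4, 2.2, 5.6]
gripper_width: 0.0005
12.05 [ 0.6293 -0.2369  0.0546] F [2.3501 2.1899 5.6075] w 0.00048216966421189193
```

```bash
python3 -m handwheel '[0.05,0,0,0, 0.1,0,0,0, 0.15,0,0,0, 0.2,0,0,0, 0.2,0,0,0, 0.2,0,0,0, 0.2,0,0,0, 0.2,0,0,0, 0.2,0,0,0, 0.2,0,0,0]'; python3 go.py | head -1
python3 - <<'E'
from plant import cams
import cv2
for n in("side",): 
  im=cams.capture(n)["image"][:,:,::-1]
  im=im[230:384,260:440]
  cv2.imwrite(f"pics/{n}9.png",cv2.resize(im,None,fx=4,fy=4,interpolation=cv2.INTER_CUBIC))
E
```

```text
time_s: 13.3
tcp_pos: [0.6295, -0.237, 0.0541]
eef_rot: [-130.8, 89.9, -23.3]
contact_force: [-0.2, 3.9, 16.3]
gripper_width: 0.0005
13.3 [ 0.6295 -0.237   0.0541] F [-0.2149  3.9234 16.3386] w 0.0005130525262275749
```

View pics/side9.png

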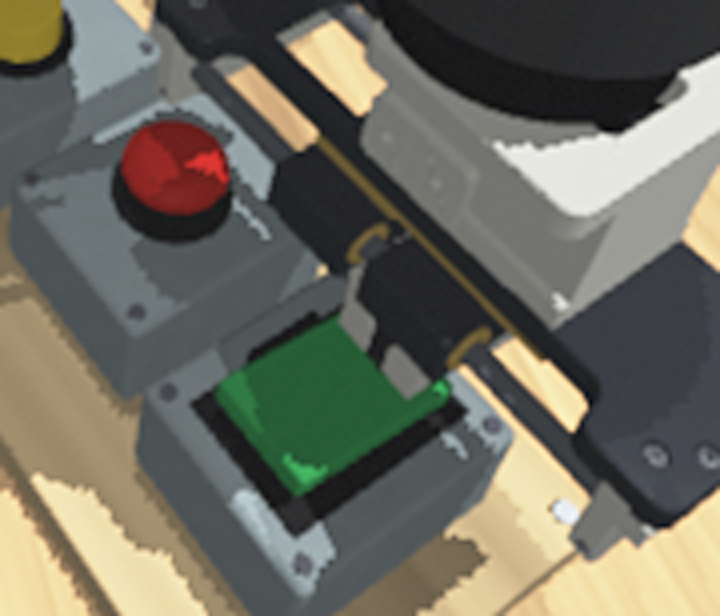

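```bash
python3 -m handwheel '[-3,0,0,0, -6,0,0,0, -6,0.5,5,0, -6,1,10,0, -6,1.5,15,0, -6,2.2,20,0, -6,2.7,25,0, -6,3,28,0, -6,3,28.3,0, -5,3,28.3,0]'; python3 go.py 
python3 - <<'E'
from plant import cams
import cv2
for n in("side","scene","wrist"): 
  im=cams.capture(n)["image"][:,:,::-1]
  im={"side":im[120:384,170:440],"scene":im[120:240,80:310],"wrist":im}[n]
  cv2.imwrite(f"pics/{n}10.png",cv2.resize(im,None,fx=2,fy=2,interpolation=cv2.INTER_CUBIC) if n!="wrist" else im)
E
```

```text
time_s: 14.6
tcp_pos: [0.5151, 0.0239, 0.1018]
eef_rot: [101.0, 90.0, -151.5]
contact_force: [-0.0, -0.3, -0.1]
gripper_width: 0.0006
14.6 [0.5151 0.0239 0.1018] F [-0.0029 -0.2773 -0.1306] w 0.0006177801319461352
[[-0.0001 -0.9537 -0.3007]
 [-0.0001 -0.3007  0.9537]
 [-1.      0.0002 -0.    ]]
turn 0.00039537320461136005 j6 -96.99618006822003 yaw z 107.50039537320461
main [ 0.6298 -0.2361  0.088 ] tool cm [  1.3808  -3.1164 -28.2447]
fan [0.5157 0.0248 0.092 ] tool cm [ 0.9804 -0.0842  0.0655]
heat [ 0.5499 -0.0618  0.092 ] tool cm [ 0.9806 -0.7418 -9.2221]
```

View pics/side10.png

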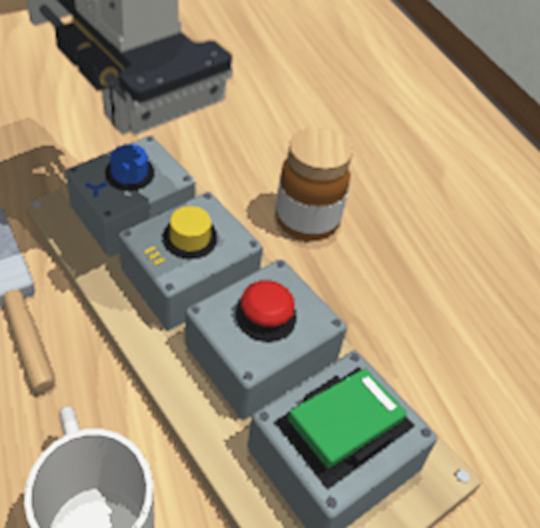

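View pics/scene10.png

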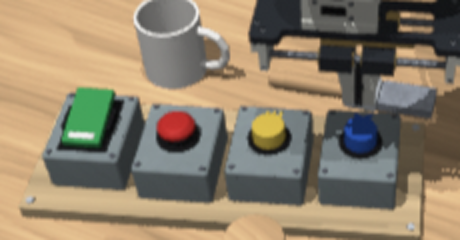

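View pics/wrist10.png

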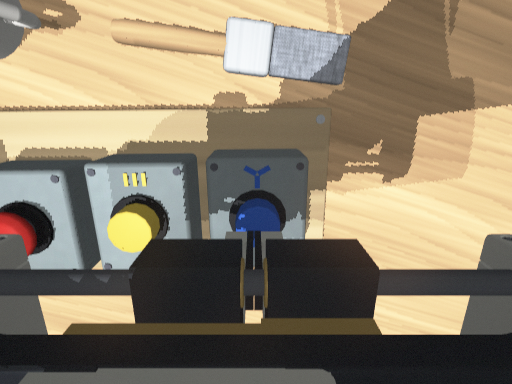

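```bash

python3 - <<'E'
from plant import cams
import cv2,numpy as np
im=cams.capture("side")["image"][:,:,::-1]; cv2.imwrite("pics/side11full.png",im)
a=cv2.imread("pics/side0.png")
f=lambda q:cv2.resize(q[295:370,305:385],None,fx=5,fy=5,interpolation=cv2.INTER_CUBIC)
cv2.imwrite("pics/cmp11.png",np.hstack([f(a),f(im)]))
E
```

```text
(no output)
```

View pics/cmp11.png

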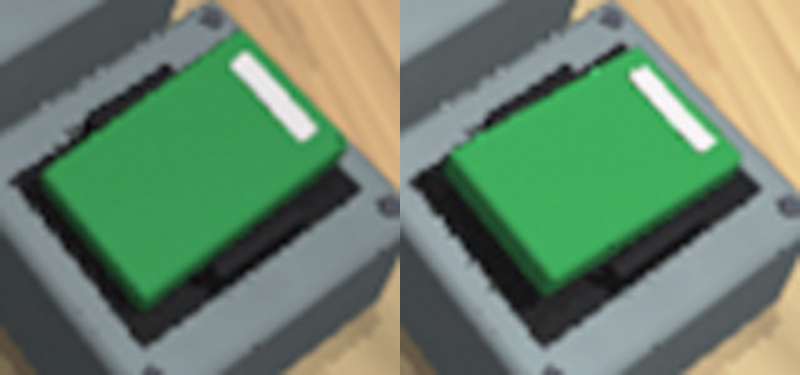

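```bash
cat > fit.py <<'E'
from ov import *
from scipy.optimize import minimize
def mask(im,box):
    x0,x1,y0,y1=box; h=cv2.cvtColor(im,cv2.COLOR_BGR2HSV)
    m=cv2.inRange(h,(50,110,30),(85,255,255)); k=np.zeros_like(m); k[y0:y1,x0:x1]=m[y0:y1,x0:x1]
    c=max(cv2.findContours(k,cv2.RETR_EXTERNAL,cv2.CHAIN_APPROX_NONE)[0],key=cv2.contourArea)
    h=cv2.convexHull(c); o=np.zeros((384,512),np.uint8); cv2.fillConvexPoly(o,h,255); return o/255.
def model(c,phi,p):
    piv=[.604+p[0],-.2442+p[1],.080+p[2]]
    pts=np.array([proj(c,q) for q in rk(phi,.005,piv)+rk(phi,-.005,piv)],np.float32)
    h=cv2.convexHull(pts); o=np.zeros((384*1,512),np.uint8)
    K=4; big=np.zeros((384*K,512*K),np.uint8)
    cv2.fillConvexPoly(big,np.int32(np.round(((h+.5)*K-.5)*16)),255,shift=4)
    return cv2.resize(big,(512,384),interpolation=cv2.INTER_AREA)/255.
BX={"side":(300,385,290,365),"scene":(90,155,150,210)}
for n,C,f1 in(("side",D,"pics/side11full.png"),("scene",S,"pics/scene11full.png")):
    m0=mask(cv2.imread(f"pics/{n}0.png"),BX[n]); m1=mask(cv2.imread(f1),BX[n])
    r0=minimize(lambda p:np.abs(model(C,0,p[:3]*.01)-m0).sum()+30*np.abs(p).sum()*0,[0,0,0],method="Nelder-Mead",options=dict(initial_simplex=[[0,0,0],[.4,0,0],[0,.4,0],[0,0,.4]],maxiter=300))
    e=[(round(float(np.abs(model(C,ph,r0.x*.01)-m1).sum()),1)) for ph in np.arange(0,.36,.03)]
    print(n,r0.x*10,r0.fun,m0.sum(),e)
E
python3 - <<'E'
from plant import cams
import cv2
cv2.imwrite("pics/scene11full.png",cams.capture("scene")["image"][:,:,::-1])
E
python3 fit.py
```

```text
side [ 2.2504  3.7187 -6.9977] 59.05490196078432 1853.0 [286.5, 267.9, 244.1, 224.3, 198.1, 172.5, 148.6, 120.0, 98.9, 74.0, 66.4, 70.7]
scene [ 2.1743 -0.4526  1.4088] 34.73725490196079 517.0 [142.8, 126.6, 109.9, 93.4, 78.2, 63.6, 52.9, 46.7, 43.8, 45.5, 50.2, 57.0]
```

```bash
python3 - <<'E'
from m import *
for z in(.1018,.12,.1288,.135): print(z,proj(S,[.5151,.0239,z]),proj(D,[.5151,.0239,z]))
E
python3 - <<'E'
import cv2,numpy as np
a=cv2.imread("pics/scene11full.png")[140:215,220:310];b=cv2.imread("pics/side11full.png")[120:225,190:290]
cv2.imwrite("pics/t11.png",cv2.resize(a,None,fx=6,fy=6,interpolation=cv2.INTER_CUBIC))
cv2.imwrite("pics/t12.png",cv2.resize(b,None,fx=5,fy=5,interpolation=cv2.INTER_CUBIC))
E
```

```text
0.1018 (np.float64(259.3843505542419), np.float64(179.10949930434566)) (np.float64(233.01721688168507), np.float64(194.46514215208367))
0.12 (np.float64(259.4697450609428), np.float64(172.8317068344185)) (np.float64(232.55554684215116), np.float64(186.5318816681384))
0.1288 (np.float64(259.51195963921725), np.float64(169.7282945441974)) (np.float64(232.325569653384), np.float64(182.57999225010929))
0.135 (np.float64(259.5420737814452), np.float64(167.51444797934727)) (np.float64(232.16079841103294), np.float64(179.74859087272347))
```

View pics/t11.png

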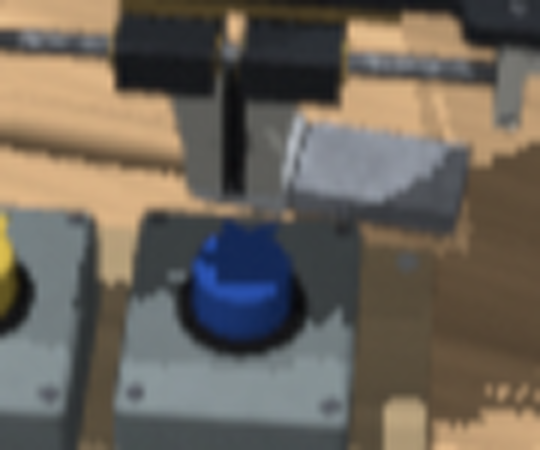

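View pics/t12.png

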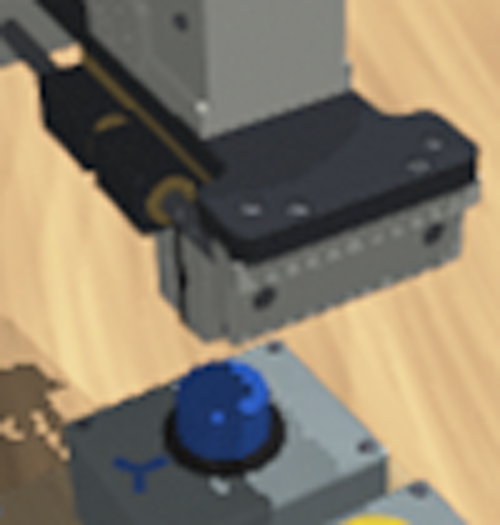

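```bash
python3 -m handwheel '[2,-0.1,0.1,0, 3.4,-0.1,0.1,0, 3.6,-0.1,0.1,0, 3.8,-0.1,0.1,0, 4.0,-0.1,0.1,0, 4.15,-0.1,0.1,0, 4.3,-0.1,0.1,0, 4.4,-0.1,0.1,0, 4.5,-0.1,0.1,0, 4.5,-0.1,0.1,0]'; python3 go.py | head -1
```

```text
time_s: 16.1
tcp_pos: [0.5163, 0.0254, 0.0571]
eef_rot: [-92.1, 90.0, 15.4]
contact_force: [1.7, -1.5, 2.9]
gripper_width: 0.0007
16.1 [0.5163 0.0254 0.0571] F [ 1.7099 -1.5344  2.8527] w 0.0006975443010854333
```

```bash
python3 -m handwheel '[0.05,0,0,0, 0.1,0,0,0, 0.15,0,0,0, 0.2,0,0,0, 0.25,0,0,0, 0.3,0,0,0, 0.35,0,0,0, 0.35,0,0,0, 0.35,0,0,0, 0.35,0,0,0]'; python3 go.py | head -1
```

```text
time_s: 17.35
tcp_pos: [0.5162, 0.0254, 0.0542]
eef_rot: [-100.3, 90.0, 7.2]
contact_force: [-0.2, -0.1, 10.3]
gripper_width: 0.0002
17.35 [0.5162 0.0254 0.0542] F [-0.2178 -0.0733 10.3187] w 0.0001591230572479927
```

```bash
python3 -m handwheel '[0.1,0,0,0, 0.15,0,0,0, 0.15,0,0,0, 0.15,0,0,0, -3,0,0,0, -5,0,0,0, -5,-0.2,-3,0, -5,-0.4,-6,0, -5,-0.65,-9.3,0, -5,-0.65,-9.3,0]'; python3 go.py
python3 - <<'E'
from plant import cams
import cv2
im=cams.capture("side")["image"][:,:,::-1]; cv2.imwrite("pics/side13full.png",im)
cv2.imwrite("pics/side13.png",cv2.resize(im[150:310,180:380],None,fx=4,fy=3.75,interpolation=cv2.INTER_CUBIC))
im=cams.capture("scene")["image"][:,:,::-1]
cv2.imwrite("pics/scene13.png",cv2.resize(im[120:240,80:310],None,fx=3.4,fy=3.4,interpolation=cv2.INTER_CUBIC))
E
```

```text
time_s: 18.6
tcp_pos: [0.5492, -0.0629, 0.1024]
eef_rot: [73.8, 89.8, -178.8]
contact_force: [-0.8, -0.6, -0.1]
gripper_width: 0.0001
18.6 [ 0.5492 -0.0629  0.1024] F [-0.7516 -0.5687 -0.1464] w 0.00012011569501335634
[[-0.0029 -0.9547 -0.2976]
 [-0.0001 -0.2976  0.9547]
 [-1.      0.0027  0.0008]]
turn -0.18511435122765363 j6 -86.3952498633089 yaw z 107.31488564877235
main [ 0.6298 -0.2361  0.088 ] tool cm [  1.4173  -2.5451 -18.9285]
fan [0.5157 0.0248 0.092 ] tool cm [1.0485 0.5797 9.3721]
heat [ 0.5499 -0.0618  0.092 ] tool cm [ 1.0392 -0.1078  0.0867]
```

View pics/side13.png

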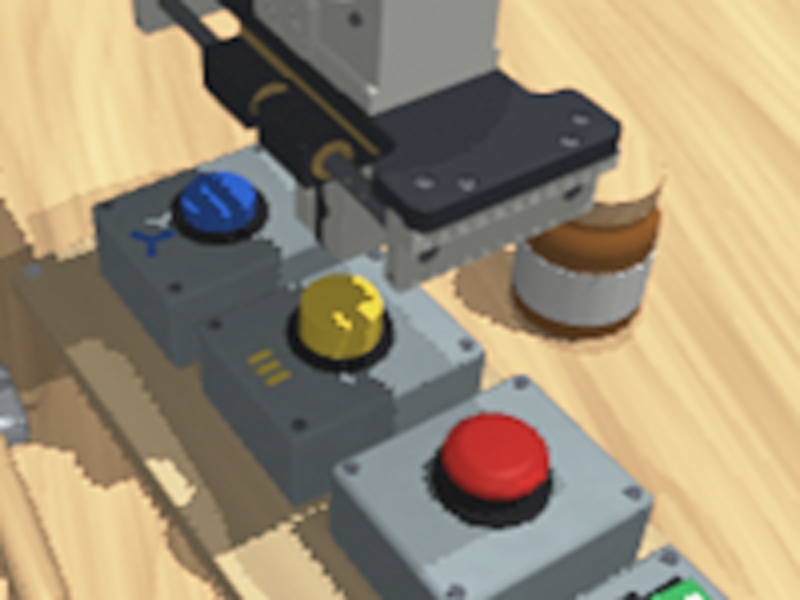

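View pics/scene13.png

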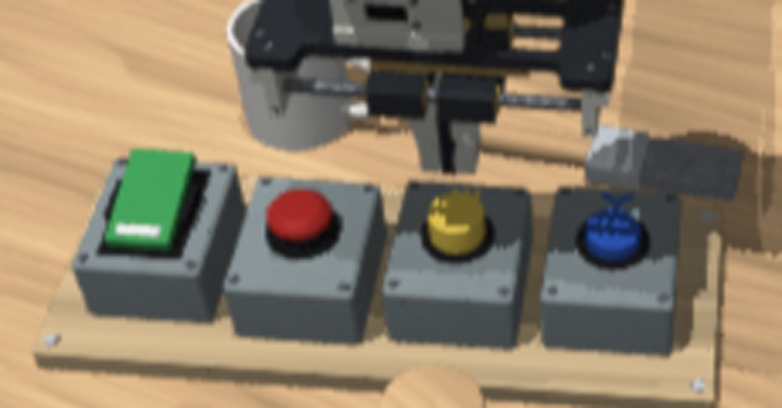

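```bash
python3 -m handwheel '[2,-0.1,0.1,0, 3.4,-0.1,0.1,0, 3.6,-0.1,0.1,0, 3.8,-0.1,0.1,0, 4.0,-0.1,0.1,0, 4.2,-0.1,0.1,0, 4.4,-0.1,0.1,0, 4.55,-0.1,0.1,0, 4.65,-0.1,0.1,0, 4.7,-0.1,0.1,0]'; python3 go.py | head -1
```

```text
time_s: 19.95
tcp_pos: [0.5511, -0.0601, 0.0567]
eef_rot: [-98.0, 90.0, 9.5]
contact_force: [-0.1, 2.0, 2.5]
gripper_width: 0.0004
19.95 [ 0.5511 -0.0601  0.0567] F [-0.1316  1.9689  2.4737] w 0.00036798146159176657
```

```bash
python3 -m handwheel '[0.05,0,0,0, 0.1,0,0,0, 0.15,0,0,0, 0.2,0,0,0, 0.25,0,0,0, 0.25,0,0,0, 0.25,0,0,0, 0.25,0,0,0, 0.25,0,0,0, 0.25,0,0,0]'; python3 go.py | head -1
```

```text
time_s: 21.2
tcp_pos: [0.551, -0.0602, 0.0543]
eef_rot: [-102.4, 90.0, 5.0]
contact_force: [-0.1, 2.0, 5.3]
gripper_width: 0.0003
21.2 [ 0.551  -0.0602  0.0543] F [-0.08    2.022   5.3289] w 0.0002847035031421334
```

```bash
python3 -m handwheel '[0.05,0,0,0, 0.1,0,0,0, 0.15,0,0,0, 0.15,0,0,0, 0.15,0,0,0, 0.15,0,0,0, 0.15,0,0,0, 0.15,0,0,0, 0.15,0,0,0, 0.15,0,0,0]'; python3 go.py | head -1
```

```text
time_s: 22.45
tcp_pos: [0.5512, -0.0602, 0.0541]
eef_rot: [-113.6, 89.9, -6.1]
contact_force: [-3.5, 3.2, 17.7]
gripper_width: 0.0004
22.45 [ 0.5512 -0.0602  0.0541] F [-3.4921  3.1658 17.7404] w 0.00044695961360872316
```

```bash
python3 -m handwheel '[-2,0,0,0, -5,0,0,0, -9,0,0,0, -13,0,0,0, -17,0,0,0, -19,0,0,0, -20,0,0,0, -20,0,0,0, -20,0,0,0, -20,0,0,0]'; python3 go.py | head -1
python3 - <<'E'
from plant import cams
import cv2
im=cams.capture("side")["image"][:,:,::-1]; cv2.imwrite("pics/side11full.png",im)
cv2.imwrite("pics/side14.png",cv2.resize(im[170:384,150:420],None,fx=2.8,fy=2.8,interpolation=cv2.INTER_CUBIC))
im=cams.capture("scene")["image"][:,:,::-1]; cv2.imwrite("pics/scene11full.png",im)
cv2.imwrite("pics/scene14.png",im)
E
python3 fit.py
```

```text
time_s: 23.7
tcp_pos: [0.5502, -0.0602, 0.2514]
eef_rot: [81.2, 89.9, -171.3]
contact_force: [0.7, 0.2, -0.3]
gripper_width: 0.0005
23.7 [ 0.5502 -0.0602  0.2514] F [ 0.7376  0.2373 -0.2678] w 0.0004574947551702212
side [ 2.2504  3.7187 -6.9977] 59.05490196078432 1853.0 [288.5, 269.9, 246.1, 226.3, 200.1, 174.4, 150.0, 120.6, 98.6, 72.7, 64.9, 68.9]
scene [ 2.1743 -0.4526  1.4088] 34.73725490196079 517.0 [145.8, 129.6, 112.9, 96.4, 81.2, 66.4, 54.6, 46.7, 42.2, 43.1, 47.5, 54.0]
```

View pics/side14.png

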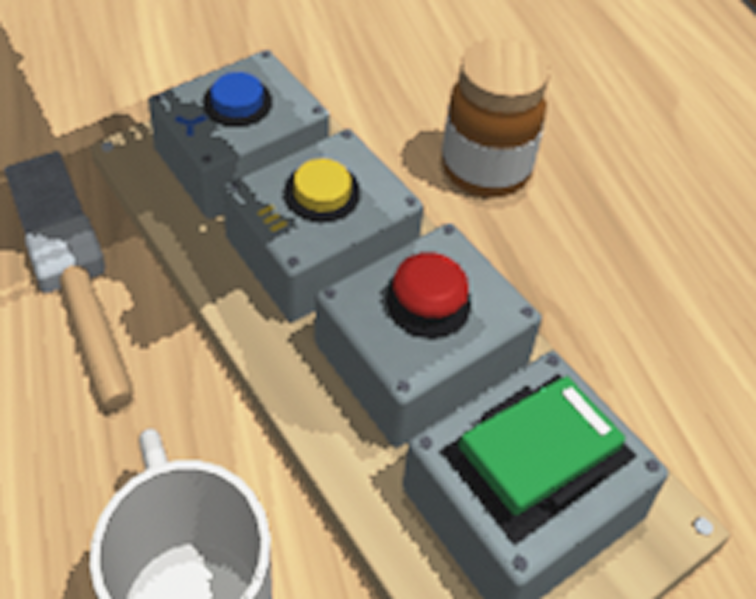

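View pics/scene14.png

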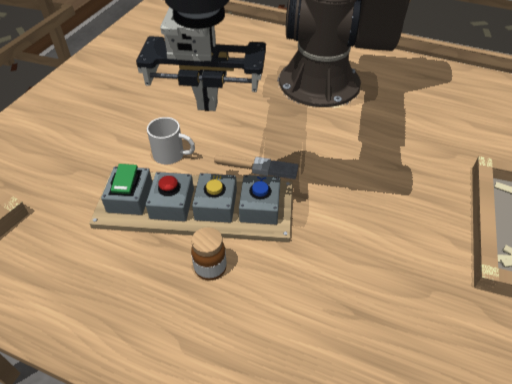

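```bash
python3 -c "
from plant import workorder
print(workorder.close_job())"
```

```text
the job is handed in; nothing more can be done
None
```

I pressed the three switches in the required order with the fingers closed: green main rocker, blue fan key, then yellow heater key. I then lifted clear and handed the job in at about 24 s. No verdict came back.

**Presses:** each press ended with the wrist force climbing as the tip stopped moving:
- **Main rocker:** about 16 N.
- **Fan key:** 10 N, then a slight extra push before lifting off.
- **Heater key:** about 18 N.

**Last pictures:** both caps sit low on their collars and the rocker's white-barred end is down. The red button looks untouched, and the jar, mug and brush appear to be where they started. The arm is well clear, with the wrist force near zero.

**Checks that disagreed:**
- **Fingertip height:** the fingertips made contact about 27 mm higher than the reported TCP implied. I worked from contact force and pictures instead of the reported height.
- **Rocker angle:** fitting the rocker's outline gave about 0.30 rad from the side camera but only about 0.25 rad from the scene camera, which sees it at lower resolution. The pass mark is above 0.25 rad. I went with the side view because the rocker had clearly hit its stop.

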